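# Sweep washers through the tray gate

### The arm

A 6-joint arm with a two-finger parallel gripper is mounted at the origin on a cart in front of the work surface, level with it; the furniture and walls round the work are solid. World frame = base frame: x ahead of the robot, y to its left, z up, the work surface at z = 0. Lengths are in mm, angles in rad, forces in N, time in s.
With the tool pointing down it reaches from about 350 to 975 mm from the base axis. Payload 7.1 kg.
Tool frame: the origin (TCP) lies midway between the tips of the shut fingers; the grasp point (between the pads) lies 19 mm behind it (ctrl.tcp_to_grasp is the distance from the TCP to the grasp point, in mm); z points along the fingers, y is the line along which they close (so a half turn about z gives the same grasp; the last joint's range is limited). The gripper opens to 88 mm and grips with 3 to 60 N. Pads are 20 mm wide; open, the fingers measure 115 mm over their backs; the gripper's body (75 mm by 178 mm) begins 61 mm behind the grasp point.
Start: joints at [-1.334, 0.423, 1.63, -0, 1.089, -0.019], TCP at [158.156, -604.642, 222.675] pointing down, gripper open.
Joint ranges: [-3, 3], [-0.9, 2.11], [0.09, 2.58], [-1.31, 4.45], [0.11, 2.69], [-2.54, 2.54]. Speed limits (rad/s): [2.39, 2.39, 3.01, 3.14, 3.14, 3.14].

### API

Orientations are given as a rotation vector (axis times angle).
In Python, from workcell import get_obs, cams, ticket, boxes_of, ctrl gives the robot as it stands.
- The arm moves only by the shell command python3 -m creep 'ROWS' [OPENING]. ROWS is JSON, one flat list of numbers, 4 for each row, row after row: the shift along the world's x, y, z in m, then the turn about the world's z in rad. In form: [tx, ty, tz, spin, tx, ty, tz, spin, ...]. A call has 1 to 10 rows; each row is the pose to reach, as a shift and turn from the pose commanded when the call began; what a row does not reach only later rows make up. A row lasts 1/12 s, in which the tool goes at most 41.7 mm and 7.16 degrees, less where a joint would pass 70% of its speed; a pose out of reach is approached as far as the arm can. A call with a gripper value outside its range is refused whole. OPENING is the opening, from 0 (shut) to 1 (fully open), set as the call begins (- or left out, the last holds). The fingers move at their own pace and stop on an object; the grip force is fixed at half the most. Time passes only in rows, so rows that repeat a pose let the fingers close. It gives the time, the measured TCP pose, the force, the opening and the grip force at its end, in the units of the state.
- get_obs(): the state, without advancing time (a new reading comes with each control period).
- cams.get_image(name): name is "side" or "top"; returns (picture, depth): 400x640x3 uint8, red, green, blue; 400x640 float32, mm along the optical axis (not along the pixel's ray), 0 where there is no reading.
- cams.get_calibration(name): a dict with "mtx" (3x3 intrinsics, pixels), "R" (3x3) and "t" (3): a world point X has camera coordinates R X + t. Camera axes: x right, y down, z forward; pixel columns grow to the right and rows downward; lengths in mm; the calibration is good to about 2 mm. A picture is of the moment at which its call begins. get_calibration takes no time and is no camera call.
- ticket.close_job(): hands the job in; it is judged then, once.
Trained networks look in the newest picture that a camera, given by its name, has taken for a name from the list of things; names that differ only in an ending like _2 or _b are one class to them, and where a whole thing is asked for, a point or a joint stands for the part that bears it (a point fixed in the world has none). Each returns a list of dicts, best first, with "score" (0 to 1); they miss things now and then, are a little off and sometimes report something else, mostly with a low value. They report only what shows in the picture. A call takes as long as a camera call.
- boxes_of(camera, target): "centre" ([column, row] in pixels, amid what is visible of it).
The state is a dict: "t": time; "qpos": joint angles; "qvel": joint speeds; "joint_torque": joint torques, N m; "ee_pos": TCP position; "orientation": TCP orientation; "ft_force": force on the tool from outside, world axes, zero at the start; "moment": the same for the moment, N m; "width": finger opening in mm; "grasp_force": force on a finger pad.
Only numpy, scipy, OpenCV 4.12 (cv2) and the standard library are available. Lean on these libraries where they do the work, as an engineer would, in place of code of your own. Each camera call takes 0.05 s, during which the arm holds its last target. There are 200 camera calls.

### The job

Sweep the three round washers on the parts tray through the narrow gate with your fingertips, one at a time and in any order, so that each drops into the slot behind it. Only slide them: do not pinch them or lift them off the deck. Leave the hex nut on the deck and do not disturb the two vials, the bottle or the timer beside the tray.

Things in the scene. Friction and masses are not known exactly. Their poses are not given: they have to be found in the camera images.
- tray: white plastic parts tray, fixed to the table, 320 mm long (x) by 220 wide (y). Origin on the table top; x points along the sweep, from the open rear edge to gate and slot; z up. Its flat deck, 42 mm above the table, spans x -170 to 70, y -110 to 110 mm; side rims 5 mm thick, 9 mm high, only from x -40 on. Washers start in x -117 to -77, y -83 to 83 mm, side by side in a fan, 9 mm or more apart
- gate (a point): middle of the gate at deck level (tray x 67, y 0, z 42 mm), axes as the tray's. An aluminium wall 15 mm high crosses the deck at x 64 to 70 mm; the gate is its only gap, 46 mm wide. Two flares as high as the wall lead into the gap at 45 degrees, from about x 45, y +-44 mm. The deck ends in a sharp step at x 70, at the wall's rear face, and the slot lies below
- approach (a point): point on the deck before the gate and its flares (tray x 30, y 0, z 42 mm). Straight lines from each washer's start to it are clear of the other washers and the nut
- slot (a point): centre of the slot's floor (tray x 107.5, y 0, z 4 mm). The slot is an open pocket behind the gate: x 70 to 145, y -30 to 30 mm inside, its floor 38 mm below the deck, its other three walls 50 mm above the table. All three washers fit, however they fall
- washer_1: flat round steel washer with a hole, 32 mm across, hole 17 mm, 10 mm thick, about 45 g, lying flat on the tray's deck at the start; origin at the centre of its underside. The three washers are alike
- washer_2: flat round steel washer with a hole, 32 mm across, hole 17 mm, 10 mm thick, about 45 g, lying flat on the tray's deck at the start; origin at the centre of its underside. The three washers are alike
- washer_3: flat round steel washer with a hole, 32 mm across, hole 17 mm, 10 mm thick, about 45 g, lying flat on the tray's deck at the start; origin at the centre of its underside. The three washers are alike
- nut: six-sided steel nut, 30 mm across flats, 35 mm over corners, 16 mm tall, lying on the deck among the washers; origin at the centre of its underside; stays on the deck
- vial_a: sample vial with a black cap, 23 mm across, 46 mm tall, standing loose on the table beside the tray, on the robot's side; origin under its centre
- vial_b: the same kind of vial, standing on the table beyond the slot's end; origin under its centre
- bottle: white bottle with a blue cap, 60 mm across, 109 mm tall, standing on the table at the left; origin under its centre
- clock: bench timer, 62 x 62 x 18 mm, lying on the table at the right; origin under its centre

How it is judged (in metres and radians):
On the way, in this order (a step that is already met when the one before it is completed fails the run):
1. a first washer is down in the slot (((x of washer_1 in the frame of tray between 0.07 and 0.15 m and y of washer_1 in the frame of tray between -0.035 and 0.035 m and z of washer_1 in the frame of tray below 0.037 m) or (x of washer_2 in the frame of tray between 0.07 and 0.15 m and y of washer_2 in the frame of tray between -0.035 and 0.035 m and z of washer_2 in the frame of tray below 0.037 m) or (x of washer_3 in the frame of tray between 0.07 and 0.15 m and y of washer_3 in the frame of tray between -0.035 and 0.035 m and z of washer_3 in the frame of tray below 0.037 m))), for 0.2 s.
2. a second washer is down in the slot ((((x of washer_1 in the frame of tray between 0.07 and 0.15 m and y of washer_1 in the frame of tray between -0.035 and 0.035 m and z of washer_1 in the frame of tray below 0.037 m) and (x of washer_2 in the frame of tray between 0.07 and 0.15 m and y of washer_2 in the frame of tray between -0.035 and 0.035 m and z of washer_2 in the frame of tray below 0.037 m)) or ((x of washer_1 in the frame of tray between 0.07 and 0.15 m and y of washer_1 in the frame of tray between -0.035 and 0.035 m and z of washer_1 in the frame of tray below 0.037 m) and (x of washer_3 in the frame of tray between 0.07 and 0.15 m and y of washer_3 in the frame of tray between -0.035 and 0.035 m and z of washer_3 in the frame of tray below 0.037 m)) or ((x of washer_2 in the frame of tray between 0.07 and 0.15 m and y of washer_2 in the frame of tray between -0.035 and 0.035 m and z of washer_2 in the frame of tray below 0.037 m) and (x of washer_3 in the frame of tray between 0.07 and 0.15 m and y of washer_3 in the frame of tray between -0.035 and 0.035 m and z of washer_3 in the frame of tray below 0.037 m)))), for 0.2 s.
3. all three washers are down in the slot (x of washer_1 in the frame of tray between 0.07 and 0.15 m and y of washer_1 in the frame of tray between -0.035 and 0.035 m and z of each of washer_1, washer_2, washer_3 in the frame of tray below 0.037 m and x of washer_2 in the frame of tray between 0.07 and 0.15 m and y of washer_2 in the frame of tray between -0.035 and 0.035 m and x of washer_3 in the frame of tray between 0.07 and 0.15 m and y of washer_3 in the frame of tray between -0.035 and 0.035 m), for 0.2 s.
At the end, for the whole second after the job is handed in: All three washers lie at rest in the slot (origin past the deck's edge, inside the slot's walls and at least 5 mm below deck level), and the nut is on the deck in front of the gate wall (all of step 3 and linear speed of each of washer_1, washer_2, washer_3 below 0.02 m/s and x of nut in the frame of tray between -0.17 and 0.064 m and z of nut in the frame of tray between 0.036 and 0.056 m); the robot touches nothing.
It fails at once if a washer or the nut is lifted more than 12 mm off the deck (z of any of washer_1, washer_2, washer_3, nut in the frame of tray above 0.054 m).
It fails at once if a washer or the nut is pinched or pressed with more than 35 N (contact force between the fingers and washer_1 above 35 N or contact force between the fingers and washer_2 above 35 N or contact force between the fingers and washer_3 above 35 N or contact force between the fingers and nut above 35 N).
It fails at once if the nut goes through the gate or off the deck (x of nut in the frame of tray above 0.07 m or z of nut in the frame of tray below 0.034 m).
It fails at once if a vial, the bottle or the timer is moved more than 20 mm or knocked over (distance of any of vial_a, vial_b, bottle, clock from where it was at the start of the episode above 0.02 m or angle between any of vial_a, vial_b, bottle, clock's own z axis and vertical above 0.5 rad).
It also fails if it takes over 64 s, if anything falls off the work surface, if the arm or the gripper's body presses on something with over 40 N, if the wrist force passes 120 N, or if a joint passes its speed limit or range.

## Working session

There is one attempt and no reset: what is moved stays moved. The work goes in short steps, Python scripts to look and compute and a shell command to move; the robot and the scene stay as the last step left them, time stands still between calls to the robot, and variables do not carry over. Pictures are saved under pics/ and viewed, at most 10 in all, crops included, and the job is handed in when it is done.

```bash
mkdir -p pics; cat > h.py <<'E'
import numpy as np, cv2
from workcell import get_obs, cams, ticket, boxes_of, ctrl
def px2w(name,uv,depth=None,z=None):
    c=cams.get_calibration(name);K,R,t=[np.array(c[k],float) for k in("mtx","R","t")];t=t.ravel()
    r=np.linalg.inv(K)@[uv[0],uv[1],1]
    if depth is not None: return R.T@(r*depth-t)
    o=-R.T@t; d=R.T@r
    return o+d*(z-o[2])/d[2]
def snap(name,fn=None):
    im,d=cams.get_image(name)
    if fn: cv2.imwrite('pics/'+fn,im[:,:,::-1])
    return im,d
E
python3 - <<'E'
from h import *
o=get_obs();print(o)
for n in("top","side"):
    im,d=snap(n,n+'0.png')
    for k in("washer","nut","tray","vial","bottle","clock"):
        try:
            for b in boxes_of(n,k):
                u,v=b["centre"];dd=d[int(v),int(u)]
                print(n,k,round(b["score"],2),np.round([u,v],1),np.round(px2w(n,(u,v),depth=dd),1) if dd>0 else None)
        except Exception as e: print(n,k,e)
E
```

```text
{'t': 0.0, 'qpos': array([-1.33398066e+00,  4.23828377e-01,  1.63067731e+00, -3.32004506e-05,
        1.08860268e+00, -1.89780454e-02]), 'qvel': array([-2.77824393e-05,  1.12254812e-03,  6.44910940e-04, -1.36051929e-03,
        3.28613963e-04,  5.17579100e-04]), 'joint_torque': array([ 1.07590087e-03, -5.44625866e+01, -2.73662120e+01,  6.44524419e-02,
        2.28602701e-02, -1.43509806e-04]), 'ee_pos': array([ 158.03321958, -604.12004612,  221.91446673]), 'orientation': array([-3.11443883e+00, -4.00537542e-01,  3.04577870e-04]), 'ft_force': array([0.51212256, 0.31302603, 0.19760569]), 'moment': array([0.04988637, 0.02206356, 0.02146595]), 'grasp_force': 0.0, 'width': 87.9437234611594}
top washer 0.65 [347.  201.5] [ 490.3 -100.7   39. ]
top washer 0.57 [338.5 164.2] [604.9 -76.7  45.3]
top washer 0.4 [352.9 184.2] [ 541.5 -118.9   52. ]
top nut 0.67 [328.9 218.3] [439.3 -44.5  51.9]
top tray 0.69 [331.5 221.8] [428.5 -52.1  57.5]
top tray 0.57 [319.7 188.2] [532.2 -18.   41.1]
top vial 0.61 [287.8 234.1] [393.9  80.1  44.7]
top vial 0.51 [248.1 181. ] [556.9 200.1  46.9]
top vial 0.15 [321.2 188.6] [530.9 -22.5  40.8]
top bottle 0.82 [193.8 175.9] [565.8 345.5 106.6]
top clock 0.83 [435.6 231.8] [ 394.2 -374.2   13.7]
side washer 0.63 [341.4 197. ] [ 488.2 -104.2   45.6]
side washer 0.49 [327.6 188.2] [ 540.1 -111.2   55.1]
side washer 0.38 [309.1 185.9] [597.  -96.   52.5]
side nut 0.74 [327.7 185.8] [ 556.  -138.8   43. ]
side tray 0.93 [312.2 218.1] [508.6  25.7  43.8]
side vial 0.69 [340.5 243.7] [390.5  76.   41.4]
side bottle 0.96 [203.1 283.9] [558.7 384.3  81.3]
side clock 0.69 [405.8 172.7] [ 391.6 -382.3   16.4]
side clock 0.22 [349.8 209. ] [430.7 -48.4  58.4]
```

```bash
python3 - <<'E'
from h import *
a=cv2.imread('pics/top0.png')[130:250,230:390]; cv2.imwrite('pics/t1.png',cv2.resize(a,None,fx=5,fy=5,interpolation=cv2.INTER_CUBIC))
a=cv2.imread('pics/side0.png')[150:280,220:400]; cv2.imwrite('pics/s1.png',cv2.resize(a,None,fx=4.4,fy=4.4,interpolation=cv2.INTER_CUBIC))
for n in("top","side"):
    c=cams.get_calibration(n);print(n,np.array(c["mtx"])[0,0],-np.array(c["R"]).T@np.array(c["t"]).ravel())
E
```

```text
top 379.64679342955935 [ 393.04032898  -32.7772326  1194.31248472]
side 404.5894563963939 [ 24.40606021 771.67706157 731.45607015]
```

View pics/t1.png

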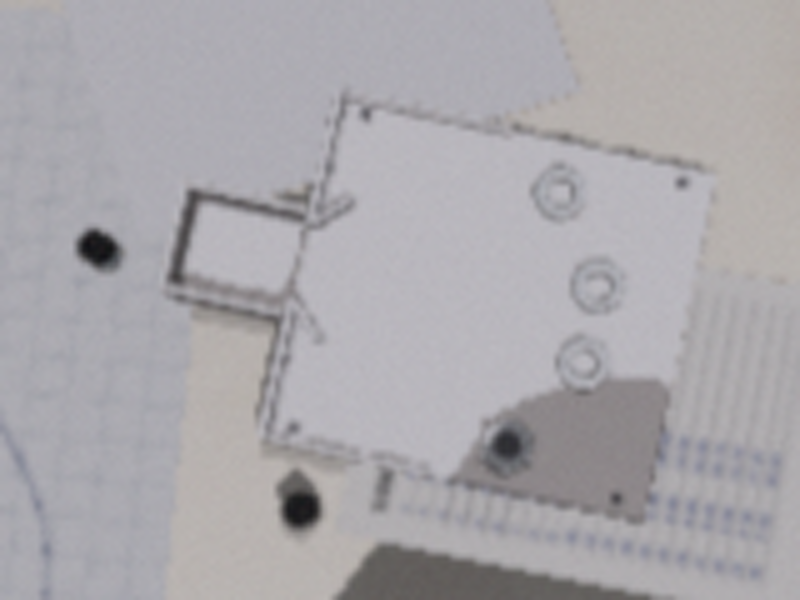

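View pics/s1.png

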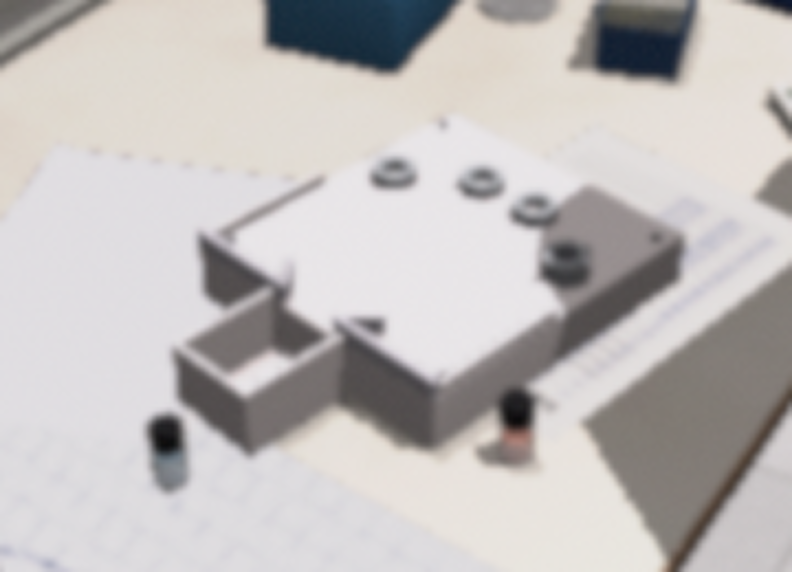

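Top crop: three washers at about (559,192), (597,286), (582,363), nut at (507,443) in the shadow; gate opening at left between (310,218) and (293,293). Side view: agrees (three washers, nut nearest the viewer, slot beyond the gate, vials at the tray corner and beyond the slot).

```bash
cat > fit.py <<'E'
from h import *
from scipy.optimize import least_squares
f=lambda c:((np.array(c)+.5)/5-.5+[230,130])
P=[((345,98),70,-110,57),((265,440),70,110,57),((712,172),-170,-110,42),((640,520),-170,110,42)]
W=np.array([px2w('top',f(c),z=z)[:2] for c,x,y,z in P]); M=np.array([[x,y] for c,x,y,z in P])
rot=lambda a:np.array([[np.cos(a),-np.sin(a)],[np.sin(a),np.cos(a)]])
r=least_squares(lambda p:((M@rot(p[2]).T+p[:2])-W).ravel(),[500,-40,1.7])
print('tray',r.x,'res',r.fun.round(1))
T=r.x
toT=lambda w:rot(T[2]).T@(np.array(w)[:2]-T[:2])
print('gate posts',[toT(px2w('top',f(c),z=57)).round(1) for c in((313,222),(293,296))])
im=cv2.imread('pics/top0.png').astype(float).mean(2)
for c in((559,192),(597,286),(582,363),(507,443)):
    u=f(c)
    for _ in range(5):
        x,y=np.round(u).astype(int); w=im[y-7:y+8,x-7:x+8]; bg=np.median(w)
        yy,xx=np.mgrid[y-7:y+8,x-7:x+8]; m=np.clip(bg-w-6,0,None)*(np.hypot(xx-u[0],yy-u[1])<6.5)
        u2=np.array([(m*xx).sum(),(m*yy).sum()])/m.sum(); u=u2
    e=f(c); a=px2w('top',e,z=52); b=px2w('top',u,z=52)
    print('eye',a[:2].round(1),toT(a).round(1),'cen',b[:2].round(1),toT(b).round(1))
# depth outline of deck
_,d=cams.get_image('top'); H,Wd=d.shape; c=cams.get_calibration('top');K=np.array(c['mtx']);R=np.array(c['R']);t=np.array(c['t']).ravel()
v,u=np.mgrid[:H,:Wd]; C=np.stack([(u-K[0,2])/K[0,0]*d,(v-K[1,2])/K[1,1]*d,d],-1)-t; X=C@R
tt=(X[...,:2]-T[:2])@rot(T[2]); m=(d>0)&(X[...,2]>25)&(abs(tt[...,0])<220)&(abs(tt[...,1])<135)
q=lambda s,k:np.percentile(tt[...,k][m&s],[.7,99.3]).round(1)
print('x',q(abs(tt[...,1]-70)<25,0),q(abs(tt[...,1]+70)<25,0),'y',q(abs(tt[...,0]+130)<30,1),q(abs(tt[...,0]-30)<30,1),'z',np.median(X[...,2][m]))
E
python3 fit.py
```

```text
tray [533.75954992   5.86004157   1.34889244] res [ 5.5  5.5 -1.4  4.2 -0.9 -4.4 -3.2 -5.2]
gate posts [array([ 66.3, -27.2]), array([68.4, 19.4])]
eye [591.8 -85. ] [-75.9 -76.6] cen [591.3 -83.6] [-74.6 -75.8]
eye [ 533.8 -106.9] [-110.   -24.9] cen [ 533.4 -105.8] [-109.   -24.2]
eye [487.1 -96.9] [-110.5   22.9] cen [469.6 -97. ] [-114.4   40. ]
eye [439.5 -50.8] [-76.   79.4] cen [436.5 -51.3] [-77.2  82.3]
x [-165.6   71. ] [-166.4   70. ] y [-107.8  108.8] [-109.5  107.6] z 41.8598163423486
```

```bash
cat > fit2.py <<'E'
from h import *
from scipy.optimize import minimize
D=[];I=[]
for _ in range(4):
    i,dd=cams.get_image('top'); D.append(dd); I.append(i.astype(float))
d=np.median(D,0); im=np.mean(I,0)
print('gate/slot',[(k,[ (round(b['score'],2),np.round(b['centre'],1)) for b in boxes_of('top',k)]) for k in('gate','slot')])
np.save('d.npy',d); cv2.imwrite('pics/avg.png',im[:,:,::-1])
c=cams.get_calibration('top');K=np.array(c['mtx']);R=np.array(c['R']);t=np.array(c['t']).ravel()
H,Wd=d.shape; v,u=np.mgrid[:H,:Wd]
X=(np.stack([(u-K[0,2])/K[0,0]*d,(v-K[1,2])/K[1,1]*d,d],-1)-t)@R
obs=np.clip(X[...,2]/42,0,1)*(d>0)
poly=np.array([(-170,-110,42),(-40,-110,51),(70,-110,57),(70,-35,57),(150,-35,50),(150,35,50),(70,35,57),(70,110,57),(-40,110,51),(-170,110,42)],float)
hole=np.array([(70,-30,50),(145,-30,50),(145,30,50),(70,30,50)],float)
def proj(P,p):
    a=p[2];w=np.c_[P[:,0]*np.cos(a)-P[:,1]*np.sin(a)+p[0],P[:,0]*np.sin(a)+P[:,1]*np.cos(a)+p[1],P[:,2]]
    q=(w@R.T+t)@K.T; return q[:,:2]/q[:,2:]
S=8;x0,y0,w,h=215,125,185,130
def ren(p):
    m=np.zeros((h*S,w*S),np.uint8)
    for P,val in((poly,255),(hole,20)):
        cv2.fillPoly(m,[np.round(((proj(P,p)-[x0,y0]+.5)*S-.5)*16).astype(np.int32)],val,shift=4)
    return cv2.resize(m,(w,h),interpolation=cv2.INTER_AREA)/255.
o=obs[y0:y0+h,x0:x0+w]
ign=np.ones((h,w))
for vx in((288,232),(248,181)): cv2.circle(ign,(vx[0]-x0,vx[1]-y0),7,0,-1)
best=min((minimize(lambda p:(((ren(p)-o)**2)*ign).sum(),[533+dx,4+dy,1.35],method='Nelder-Mead',options=dict(initial_simplex=[[533+dx,4+dy,1.35],[541+dx,4+dy,1.35],[533+dx,12+dy,1.35],[533+dx,4+dy,1.40]])) for dx in(-3,3) for dy in(-3,3)),key=lambda r:r.fun)
print(best.x,best.fun); np.save('T.npy',best.x)
Z=7;big=cv2.resize(im[135:235,240:350,::-1].clip(0,255).astype(np.uint8),None,fx=Z,fy=Z,interpolation=cv2.INTER_CUBIC)
big=cv2.convertScaleAbs(big,alpha=1.6,beta=-130)
L=lambda P,col:cv2.polylines(big,[np.round((proj(np.array(P,float),best.x)-[240,135]+.5)*Z).astype(np.int32)],False,col,1)
L(poly,(0,0,255));L(hole,(255,0,0));L([(45,44,57),(64,23,57),(70,23,57)],(0,160,0));L([(45,-44,57),(64,-23,57),(70,-23,57)],(0,160,0))
cv2.imwrite('pics/ov.png',big[:600])
E
python3 fit2.py
```

```text
gate/slot [('gate', [(0.64, array([322. , 187.5]))]), ('slot', [(0.61, array([320.3, 185.5]))])]
[534.21205978   7.84636821   1.34157801] 147.10124957906737[ WARN:0@7.474] global loadsave.cpp:1063 imwrite_ Unsupported depth image for selected encoder is fallbacked to CV_8U.
```

View pics/ov.png

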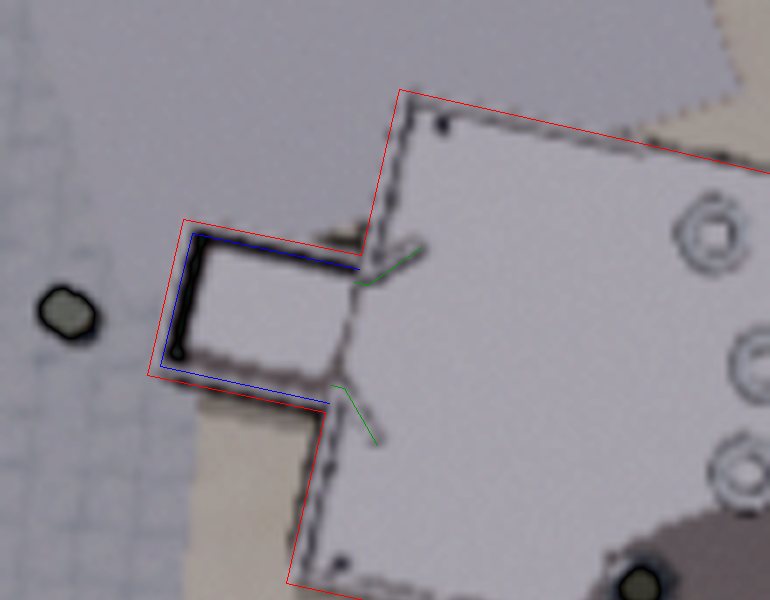

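Overlay: the model's flares fall on the pictured flares (about (377,440) and (425,247)) within ~1 px sideways; along x the fit is ~1 px too far, so I use tray ≈ (534.2, 6.5, 1.345 rad). Plan: fingers ~11 mm apart act as a cradle behind each washer; washer B (middle) first.

```bash
python3 -m creep '[0.019,0.023,0,0.06,0.038,0.046,0,0.12,0.057,0.069,0,0.18,0.076,0.092,0,0.24,0.097,0.118,0,0.31,0.118,0.146,0,0.38,0.14,0.174,0,0.45,0.162,0.202,0,0.52,0.184,0.23,0,0.59,0.206,0.256,0,0.66]' 0.125
python3 -m creep '[0.02,0.024,0,0.06,0.04,0.048,0,0.12,0.06,0.072,0,0.18,0.08,0.096,0,0.24,0.1,0.12,0,0.3,0.12,0.146,0,0.36,0.14,0.172,0,0.42,0.158,0.192,0,0.5,0.166,0.204,0,0.562,0.166,0.204,0,0.562]'
python3 - <<'E'
from h import *
o=get_obs();r=o['orientation'];print(o['ee_pos'],2*np.arctan2(r[1],r[0]),o['width'],o['qpos'].round(2),o['ft_force'])
E
```

```text
t: 1.88
ee_pos: [364.9, -347.0, 222.9]
orientation: [2.815, 1.393, 0.0]
ft_force: [0.8, -0.4, 0.7]
width: 24.7
grasp_force: 0.0
t: 2.72
ee_pos: [531.8, -142.4, 222.8]
orientation: [2.316, 2.122, 0.001]
ft_force: [0.2, 0.2, -0.1]
width: 10.7
grasp_force: 0.0
[ 531.82206326 -142.44213354  222.75321196] 1.4833848323499195 10.668504116530984 [-0.28  0.31  1.8   0.    1.03 -0.2 ] [ 0.21864322  0.22654269 -0.1433752 ]
```

```bash
python3 -m creep '[0,0,-0.025,0,0,0,-0.05,0,0,0,-0.075,0,0,0,-0.1,0,0,0,-0.125,0,0,0,-0.15,0,0,0,-0.165,0,0,0,-0.173,0,0,0,-0.176,0,0,0,-0.176,0]'
python3 - <<'E'
from h import *
im,d=snap('side');cv2.imwrite('pics/s2.png',cv2.resize(im[130:230,270:400,::-1],None,fx=6,fy=6,interpolation=cv2.INTER_CUBIC))
E
```

```text
t: 3.55
ee_pos: [529.9, -145.0, 46.5]
orientation: [-2.323, -2.114, 0.001]
ft_force: [0.1, -0.4, -0.2]
width: 10.8
grasp_force: 0.0
```

View pics/s2.png

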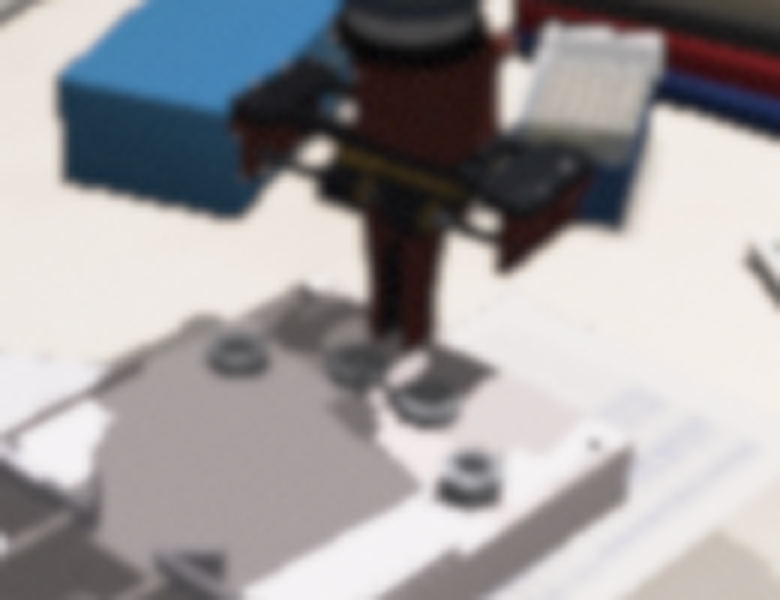

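The picture shows the fingers standing just behind the middle washer (fingertips at (405,335), washer at (355,362)), clear of the others. Pushing.

```bash
python3 -m creep '[0.0005,0.006,0,0,0.001,0.012,0,0,0.002,0.022,0,0,0.003,0.033,0,0,0.004,0.045,0,0,0.0053,0.057,0,0,0.0064,0.069,0,0,0.0075,0.081,0,0,0.0087,0.093,0,0,0.0093,0.1,0,0]'
python3 - <<'E'
from h import *
im,d=snap('side');cv2.imwrite('pics/s3.png',cv2.resize(im[150:250,250:380,::-1],None,fx=6,fy=6,interpolation=cv2.INTER_CUBIC))
E
```

```text
t: 4.43
ee_pos: [539.5, -42.8, 46.6]
orientation: [-2.321, -2.117, 0.0]
ft_force: [-0.4, -1.8, 1.0]
width: 11.0
grasp_force: 0.5
```

View pics/s3.png

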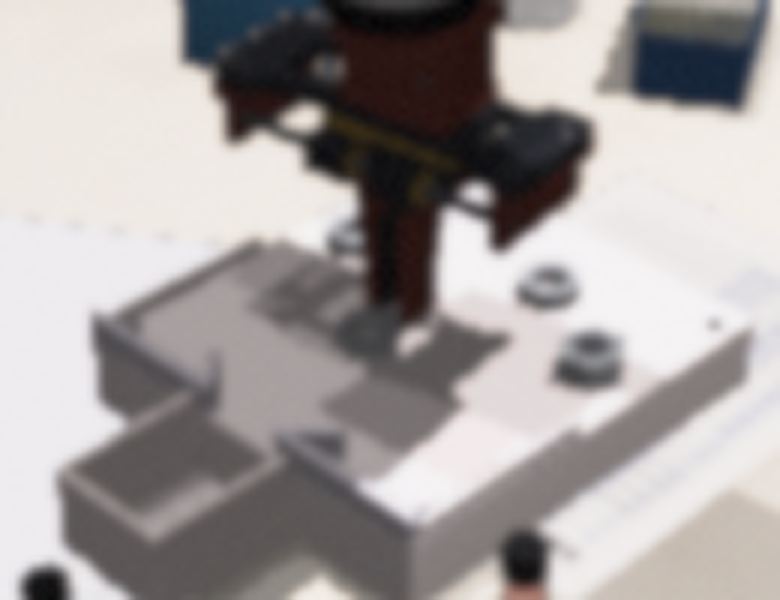

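The washer sits nested ahead of the fingertips at (370,335), gate straight ahead near (245,415). Continue through.

```bash
python3 -m creep '[0.0009,0.01,0,0,0.002,0.022,0,0,0.0032,0.034,0,0,0.0043,0.046,0,0,0.0055,0.058,0,0,0.0066,0.07,0,0,0.0076,0.082,0,0,0.0088,0.094,0,0,0.0098,0.105,0,0,0.01,0.108,0,0]'
python3 -m creep '[0,0,0,0,0,0,0,0,0,0,0,0]'
python3 - <<'E'
from h import *
im,d=snap('side');cv2.imwrite('pics/s4.png',cv2.resize(im[150:250,250:380,::-1],None,fx=6,fy=6,interpolation=cv2.INTER_CUBIC))
E
```

```text
t: 5.32
ee_pos: [549.7, 65.2, 46.7]
orientation: [2.321, 2.117, 0.001]
ft_force: [0.4, -0.4, 0.3]
width: 10.9
grasp_force: 0.0
t: 5.57
ee_pos: [549.3, 63.0, 46.6]
orientation: [-2.322, -2.115, 0.0]
ft_force: [-0.5, -0.5, -0.3]
width: 11.2
grasp_force: 0.0
```

View pics/s4.png

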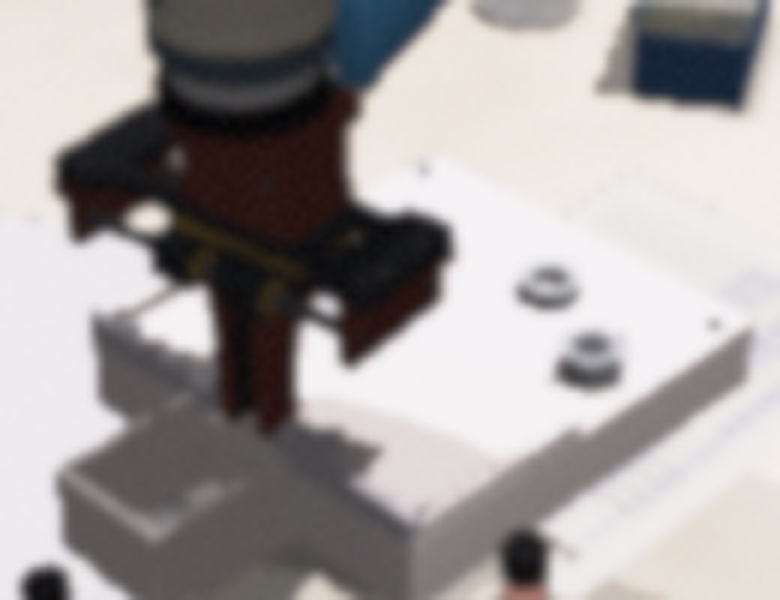

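First washer dropped (a glint in the slot at about (200,490), force back to zero, deck ahead clear). Now the washer near the nut.

```bash
python3 -m creep '[0,0,0.02,0,0,0,0.05,0,-0.005,-0.015,0.06,-0.04,-0.016,-0.045,0.06,-0.08,-0.029,-0.077,0.06,-0.12,-0.042,-0.11,0.06,-0.16,-0.054,-0.142,0.06,-0.2,-0.066,-0.172,0.06,-0.24,-0.073,-0.19,0.06,-0.255,-0.0755,-0.196,0.06,-0.255]'
python3 -m creep '[0,0,0,0,0,0,-0.02,0,0,0,-0.04,0,0,0,-0.055,0,0,0,-0.06,0,0,0,-0.06,0]'
python3 -m creep '[0.002,0.006,0,0,0.004,0.011,0,0,0.0075,0.0207,0,0,0.0112,0.031,0,0,0.0153,0.0423,0,0,0.0194,0.0536,0,0,0.0235,0.0648,0,0,0.0276,0.076,0,0,0.0317,0.0874,0,0,0.034,0.094,0,0]'
python3 - <<'E'
from h import *
im,d=snap('side');cv2.imwrite('pics/s5.png',cv2.resize(im[150:250,250:380,::-1],None,fx=6,fy=6,interpolation=cv2.INTER_CUBIC))
E
```

```text
t: 6.45
ee_pos: [472.6, -135.3, 106.7]
orientation: [-2.576, -1.798, 0.001]
ft_force: [-0.3, 0.7, 0.3]
width: 10.8
grasp_force: 0.0
t: 6.95
ee_pos: [473.5, -131.6, 45.6]
orientation: [-2.57, -1.804, 0.002]
ft_force: [0.4, -0.6, -0.1]
width: 11.2
grasp_force: 0.0
t: 7.78
ee_pos: [508.6, -37.0, 46.7]
orientation: [2.572, 1.804, 0.0]
ft_force: [0.2, -0.8, 0.1]
width: 11.3
grasp_force: 0.4
```

View pics/s5.png

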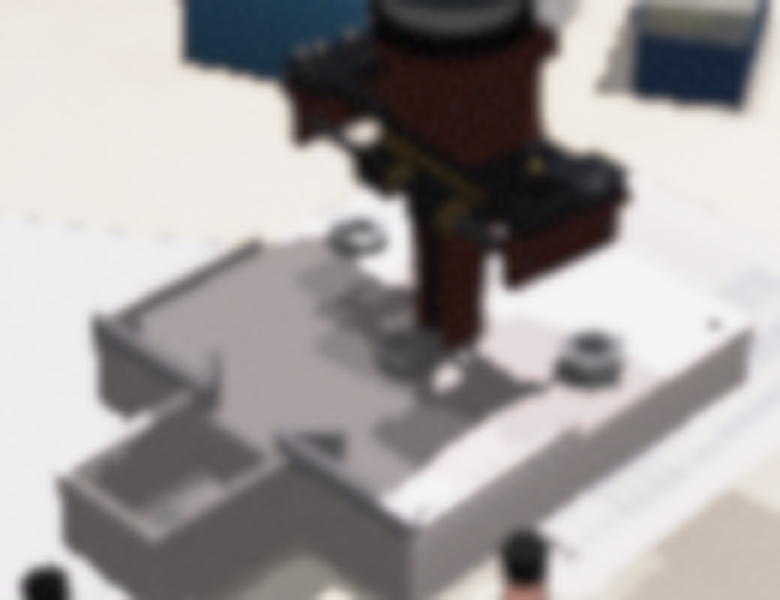

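The washer (405,352) is cradled ahead of the fingers; nut and third washer untouched. Continue through, then settle.

```bash
python3 -m creep '[0.0036,0.01,0,0,0.008,0.022,0,0,0.0123,0.034,0,0,0.0167,0.046,0,0,0.021,0.058,0,0,0.0254,0.07,0,0,0.0297,0.082,0,0,0.0333,0.092,0,0,0.036,0.099,0,0,0.0373,0.103,0,0]'
python3 -m creep '[0,0,0,0,0,0,0,0,0,0,0,0]'
python3 -m creep '[0,0,0.02,0,0,0,0.05,0,0,0,0.06,0]'
python3 - <<'E'
from h import *
im,d=snap('side');cv2.imwrite('pics/s6.png',cv2.resize(im[150:250,250:380,::-1],None,fx=6,fy=6,interpolation=cv2.INTER_CUBIC))
E
```

```text
t: 8.67
ee_pos: [545.8, 65.6, 46.7]
orientation: [2.572, 1.804, 0.001]
ft_force: [-0.1, -0.7, 0.3]
width: 10.9
grasp_force: 0.0
t: 8.92
ee_pos: [545.0, 64.0, 46.6]
orientation: [-2.573, -1.803, 0.001]
ft_force: [0.0, -0.0, -0.1]
width: 11.2
grasp_force: 0.0
t: 9.17
ee_pos: [546.6, 63.9, 109.3]
orientation: [2.572, 1.801, 0.004]
ft_force: [0.4, 0.0, 0.7]
width: 10.4
grasp_force: 0.0
```

View pics/s6.png

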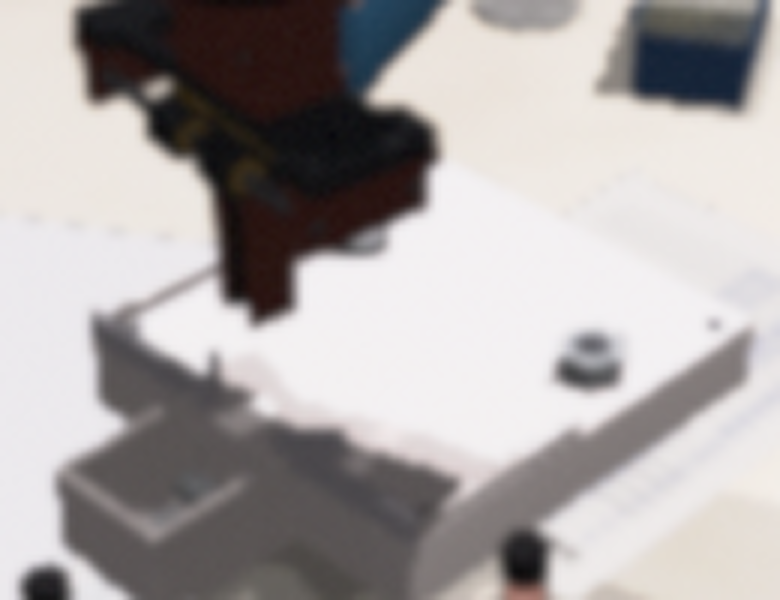

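Both washers are in the slot (shapes around (190,490)), gate clear, nut at (590,360) unmoved. The last washer comes in from a steep angle, so I work out a curved push.

```bash
python3 - <<'E'
from h import *
T=np.array([534.2,6.5]);a=1.345;h0=.598
Rm=np.array([[np.cos(a),-np.sin(a)],[np.sin(a),np.cos(a)]])
e=np.array([np.cos(h0),np.sin(h0)]);A=np.array([-75.9,-76.2]);s=np.array([36-30*e[0],-30*e[1]]);L=np.linalg.norm(s-A);Rr=97.4;arc=Rr*h0
start=None;prev=np.array([545.3,64.4,1.223])
base=None
for k,l in enumerate([-12.5,-6,0]+list(np.arange(10,L+arc+18,10.))):
    if l<L: p,h=A+e*l,h0
    elif l<L+arc: h=h0-(l-L)/Rr; p=np.array([66-Rr*np.sin(h),-Rr+Rr*np.cos(h)]);
    else: h=0; p=np.array([66+l-L-arc,0])
    w=T+Rm@(p-25.5*np.array([np.cos(h),np.sin(h)])); q=np.r_[w,h+a]
    if base is None: base=q; print('to start',(q-prev).round(3))
    print(k,round(l),p.round(),((q-base)*[.001,.001,1]).round(4))
E
```

```text
to start [  59.992 -184.331    0.72 ]
0 -12 [-86. -83.] [0. 0. 0.]
1 -6 [-81. -80.] [-0.0024  0.0061  0.    ]
2 0 [-76. -76.] [-0.0045  0.0116  0.    ]
3 10 [-68. -71.] [-0.0082  0.021   0.    ]
4 20 [-59. -65.] [-0.0118  0.0303  0.    ]
5 30 [-51. -59.] [-0.0155  0.0396  0.    ]
6 40 [-43. -54.] [-0.0191  0.0489  0.    ]
7 50 [-35. -48.] [-0.0227  0.0582  0.    ]
8 60 [-26. -42.] [-0.0264  0.0675  0.    ]
9 70 [-18. -37.] [-0.03    0.0769  0.    ]
10 80 [-10. -31.] [-0.0336  0.0862  0.    ]
11 90 [ -2. -26.] [-0.0373  0.0955  0.    ]
12 100 [  7. -20.] [-0.0409  0.1048  0.    ]
13 110 [ 15. -14.] [-0.0456  0.1137 -0.0474]
14 120 [ 24. -10.] [-0.0508  0.1226 -0.1501]
15 130 [33. -6.] [-0.0551  0.132  -0.2528]
16 140 [43. -3.] [-0.0583  0.1418 -0.3554]
17 150 [52. -1.] [-0.0606  0.1519 -0.4581]
18 160 [62. -0.] [-0.0618  0.1622 -0.5608]
19 170 [72.  0.] [-0.0606  0.1721 -0.598 ]
20 180 [82.  0.] [-0.0584  0.1819 -0.598 ]
```

```bash
python3 -m creep '[0.003,-0.01,0,0.06,0.009,-0.028,0,0.14,0.017,-0.052,0,0.22,0.025,-0.077,0,0.31,0.033,-0.102,0,0.4,0.041,-0.127,0,0.49,0.049,-0.15,0,0.58,0.056,-0.171,0,0.66,0.06,-0.184,0,0.72,0.06,-0.184,0,0.72]'
python3 -m creep '[0,0,0,0,0,0,-0.02,0,0,0,-0.04,0,0,0,-0.055,0,0,0,-0.06,0,0,0,-0.06,0]'
python3 -m creep '[-0.0024,0.0061,0,0,-0.0045,0.0116,0,0,-0.0082,0.021,0,0,-0.0118,0.0303,0,0,-0.0155,0.0396,0,0,-0.0191,0.0489,0,0,-0.0227,0.0582,0,0,-0.0264,0.0675,0,0,-0.03,0.0769,0,0,-0.0322,0.0825,0,0]'
python3 - <<'E'
from h import *
im,d=snap('side');cv2.imwrite('pics/s7.png',cv2.resize(im[150:250,250:380,::-1],None,fx=6,fy=6,interpolation=cv2.INTER_CUBIC))
E
```

```text
t: 10.05
ee_pos: [605.5, -122.4, 105.7]
orientation: [1.773, 2.593, -0.0]
ft_force: [-0.4, 0.1, -1.0]
width: 11.0
grasp_force: 0.0
t: 10.55
ee_pos: [603.7, -118.4, 45.0]
orientation: [-1.771, -2.591, 0.002]
ft_force: [-0.6, 0.4, 0.4]
width: 11.2
grasp_force: 0.0
t: 11.38
ee_pos: [572.5, -35.9, 46.7]
orientation: [-1.771, -2.594, 0.0]
ft_force: [0.4, -0.9, 1.1]
width: 10.8
grasp_force: 0.7
```

View pics/s7.png

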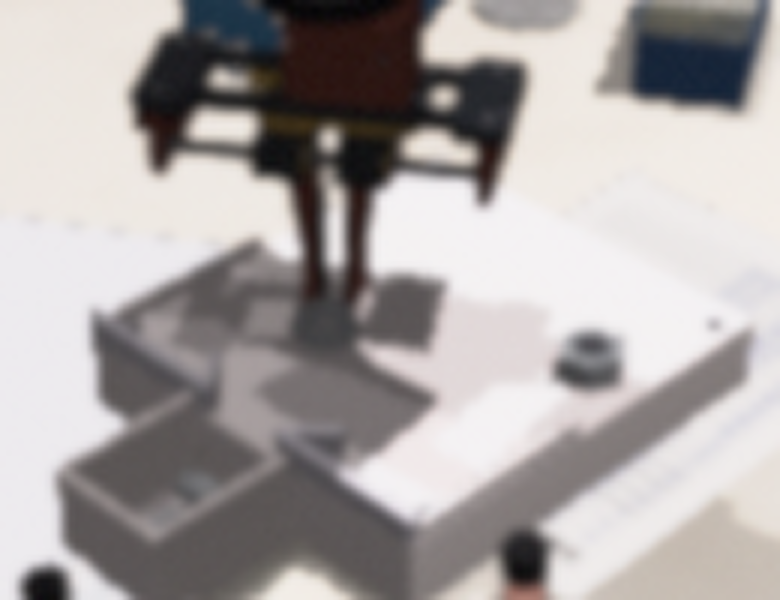

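Third washer nested at (325,318) ahead of the fingers; two washers visible in the slot around (180,495). Curve through the gate.

```bash
python3 -m creep '[-0.0045,0.0115,0,0,-0.0087,0.0223,0,0,-0.0134,0.0312,0,-0.047,-0.0186,0.0401,0,-0.15,-0.0229,0.0495,0,-0.253,-0.0261,0.0593,0,-0.355,-0.0284,0.0694,0,-0.458,-0.0296,0.0797,0,-0.561,-0.0284,0.0896,0,-0.598,-0.0262,0.0994,0,-0.598]'
python3 -m creep '[0.0005,0.002,0,0,0.0005,0.002,0,0,0.0005,0.002,0,0]'
python3 -m creep '[0,0,0.02,0,0,0,0.05,0,0,-0.03,0.08,0,0,-0.07,0.11,0,0,-0.1,0.13,0,0,-0.13,0.14,0,0,-0.16,0.14,0,0,-0.18,0.14,0,0,-0.18,0.14,0,0,-0.18,0.14,0]'
python3 - <<'E'
from h import *
im,d=snap('side');cv2.imwrite('pics/s8.png',cv2.resize(im[150:260,250:380,::-1],None,fx=5.4,fy=5.4,interpolation=cv2.INTER_CUBIC))
for n in('top','side'):
    _,d=snap(n)
    for k in('washer','nut'):
        for b in boxes_of(n,k):
            u,v=b["centre"];print(n,k,round(b['score'],2),px2w(n,(u,v),depth=d[int(v),int(u)]).round())
E
```

```text
t: 12.27
ee_pos: [546.0, 63.3, 46.5]
orientation: [-2.459, -1.955, 0.001]
ft_force: [0.7, 0.7, 0.2]
width: 10.7
grasp_force: 0.0
t: 12.52
ee_pos: [547.2, 64.4, 46.5]
orientation: [-2.456, -1.958, 0.0]
ft_force: [-0.0, -0.1, -0.1]
width: 10.9
grasp_force: 0.0
t: 13.35
ee_pos: [546.9, -116.9, 186.6]
orientation: [-2.46, -1.953, 0.0]
ft_force: [-0.6, 1.0, -0.1]
width: 11.2
grasp_force: 0.0
top washer 0.56 [558. 122.   5.]
side washer 0.58 [518.   2.  40.]
side nut 0.61 [519.   2.  42.]
```

View pics/s8.png

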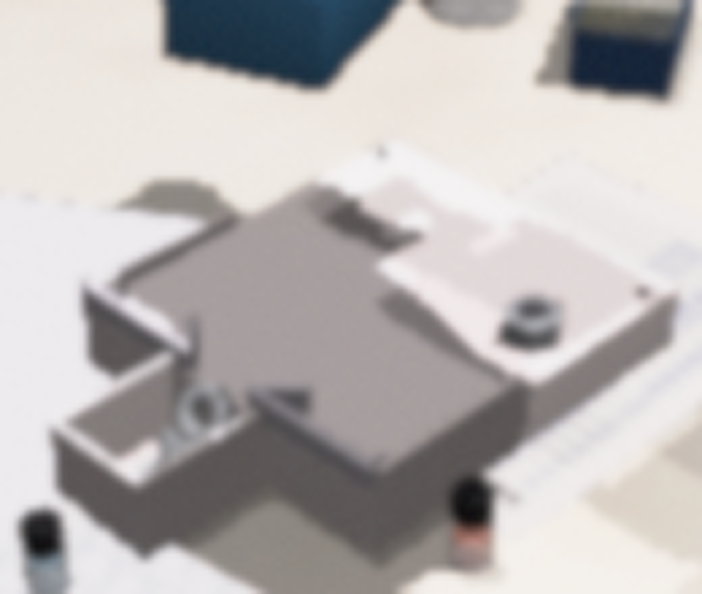

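The deck is empty but for the nut (530,320); the third washer is in the slot, tilted at (205,410). I check its height from depth, since it may lean on the step.

```bash
python3 - <<'E'
from h import *
T=np.array([534.2,6.5]);a=1.345
Rm=np.array([[np.cos(a),-np.sin(a)],[np.sin(a),np.cos(a)]])
print(get_obs()['t'])
for n in('top','side'):
    d=np.median([snap(n)[1] for _ in range(3)],0)
    c=cams.get_calibration(n);K=np.array(c['mtx']);R=np.array(c['R']);t=np.array(c['t']).ravel()
    v,u=np.mgrid[:d.shape[0],:d.shape[1]]
    X=(np.stack([(u-K[0,2])/K[0,0]*d,(v-K[1,2])/K[1,1]*d,d],-1)-t)@R
    q=(X[...,:2]-T)@Rm; ok=d>0
    print(n); 
    for y in range(-28,29,5):
        print(y,[int(np.round(X[...,2][m].mean())) if (m:=ok&(abs(q[...,0]-x)<3)&(abs(q[...,1]-y)<3)).any() else None for x in range(60,148,5)])
E
```

```text
13.7
top
-28 [47, 54, 57, 19, 11, 17, 10, 7, 18, 12, 3, 4, 3, 9, 4, 4, 2, 23]
-23 [41, 45, 49, 3, 5, 5, 3, 4, 3, 4, 5, 4, 3, 4, 3, 4, 3, 24]
-18 [43, 41, 43, 2, 4, 5, 4, 3, 2, 4, 3, 5, 5, 4, 2, 4, 3, 23]
-13 [41, 43, 42, 38, 41, None, 20, 24, 25, 5, 9, 7, 5, 4, 3, 2, 4, 22]
-8 [40, 41, 41, 43, 45, 42, 34, 27, 27, 21, 14, 14, 12, 6, 3, 3, 2, 24]
-3 [41, 41, 43, 48, 46, 35, 33, 29, 29, 28, 9, 7, 10, 11, 3, 2, 3, 22]
2 [41, 42, 44, 49, 46, 25, 31, 28, 29, 28, 15, 4, 10, 13, 3, 3, 3, 20]
7 [41, 41, 44, 40, 49, 29, 33, 28, 29, 27, 5, 4, 8, 13, 4, 4, 5, 24]
12 [42, 42, 43, 39, 39, 40, 35, 24, 26, 18, 8, 12, 14, 8, 3, 4, 5, 18]
17 [42, 41, 40, 29, 27, 28, 15, 9, 13, 8, 12, 14, 7, 4, 3, 3, 4, 19]
22 [42, 49, 50, None, 3, 9, 5, 5, 4, 2, 4, 3, 3, 2, 5, 4, 3, 21]
27 [50, 57, 56, None, 49, 33, None, None, 28, None, None, 26, 6, 46, 27, None, 47, 34]
side
-28 [51, 49, 46, 39, None, None, 5, 5, 5, 6, 10, None, None, None, None, None, None, 32]
-23 [42, 42, 40, None, None, None, 4, 6, 5, 6, 6, None, None, None, None, None, None, 34]
-18 [43, 32, 18, None, None, None, None, 6, None, None, None, None
[... 267 characters left out ...]
535, -114, -143, None, None, None, None, None, None, None, 29]
2 [-302, -387, -469, -322, -600, -392, -180, -392, -211, -254, None, None, None, None, None, None, None, 35]
7 [-171, -300, -528, -199, -386, -818, -393, -392, -308, None, None, None, None, None, None, None, None, 31]
12 [-529, -300, -278, -241, -146, -204, -306, -819, -813, None, None, None, None, None, None, None, None, 28]
17 [-817, -601, -326, -244, -172, -302, -815, None, None, None, None, None, None, None, None, None, None, 39]
22 [-378, -525, -121, -815, -816, -818, None, None, None, None, None, None, None, None, None, None, None, 35]
27 [-291, -293, -120, -600, -386, 50, 52, None, 52, 51, None, 52, 51, 52, 51, 51, 51, 36]
```

```bash
python3 - <<'E'
from h import *
T=np.array([534.2,6.5]);a=1.345
Rm=np.array([[np.cos(a),-np.sin(a)],[np.sin(a),np.cos(a)]])
D=np.array([snap('top')[1] for _ in range(10)]); d=np.median(D,0)
c=cams.get_calibration('top');K=np.array(c['mtx']);R=np.array(c['R']);t=np.array(c['t']).ravel()
v,u=np.mgrid[:d.shape[0],:d.shape[1]]
X=(np.stack([(u-K[0,2])/K[0,0]*d,(v-K[1,2])/K[1,1]*d,d],-1)-t)@R
q=(X[...,:2]-T)@Rm; z=X[...,2]
print('deck z',np.median(z[(abs(q[...,0])<40)&(abs(q[...,1])<40)]),'t',get_obs()['t'])
m=(q[...,0]>66)&(q[...,0]<110)&(abs(q[...,1])<20)&(z>18)
i=np.argsort(q[...,0][m]);P=np.c_[q[m],z[m]][i]
for p in P: print(*p.round().astype(int),end=' | ')
im,_=snap('top'); cv2.imwrite('pics/x.png',im[:,:,::-1])
E
```

```text
deck z 41.547171623410165 t 14.5
66 9 41 | 66 -20 41 | 66 -7 42 | 66 6 43 | 67 19 42 | 67 -10 42 | 67 3 42 | 67 -13 44 | 68 16 41 | 68 0 41 | 68 13 41 | 69 -16 40 | 69 -3 42 | 69 -19 42 | 69 9 40 | 69 -6 42 | 70 7 42 | 70 4 46 | 70 19 42 | 70 -9 41 | 71 1 45 | 71 16 40 | 71 -12 39 | 71 -2 45 | 71 11 46 | 72 -5 44 | 72 8 46 | 73 5 48 | 73 2 50 | 73 -9 39 | 74 -1 50 | 74 14 43 | 74 11 46 | 75 -4 47 | 75 9 48 | 75 6 50 | 76 -8 45 | 76 3 50 | 77 0 49 | 77 15 45 | 77 17 39 | 77 12 50 | 77 -12 37 | 77 9 51 | 77 -3 48 | 78 6 51 | 78 -7 47 | 79 3 48 | 79 -10 44 | 80 18 41 | 80 16 46 | 80 0 47 | 80 13 48 | 81 -3 47 | 81 10 46 | 82 -6 45 | 82 -9 45 | 83 19 42 | 83 16 43 | 84 13 43 | 85 1 27 | 85 -6 40 | 85 -4 34 | 85 -1 28 | 86 -9 40 | 86 9 31 | 86 19 37 | 87 16 39 | 87 5 29 | 87 13 39 | 87 3 31 | 88 -3 35 | 88 -1 29 | 89 -6 38 | 89 9 33 | 90 -15 18 | 90 6 32 | 90 -9 34 | 90 16 34 | 90 3 32 | 91 0 32 | 91 13 33 | 91 -3 33 | 92 10 32 | 92 -14 21 | 92 -6 33 | 93 7 31 | 94 4 30 | 94 -10 26 | 94 1 30 | 95 -13 25 | 95 16 23 | 95 13 26 | 95 -3 27 | 96 10 25 | 96 -6 27 | 96 7 27 | 97 -9 25 | 97 4 26 | 98 1 28 | 98 -12 25 | 98 14 25 | 98 -2 28 | 99 16 18 | 99 -5 30 | 99 11 27 | 99 8 30 | 99 -8 30 | 100 5 31 | 100 2 30 | 101 -1 32 | 101 -12 24 | 102 14 23 | 102 -4 30 | 102 11 25 | 102 9 29 | 103 6 31 | 103 -7 28 | 103 3 29 | 104 -1 29 | 105 -4 27 | 106 9 24 | 107 6 24 | 107 3 27 |
```

Relative to the deck's lip, the washer's upper rim overhangs by at most ~3 mm. That puts the underside centre at x ≈ 79, z ≈ 31–34 mm, below the 37 mm limit, and it has been at rest for over a second. The arm is clear, so I hand in.

```bash
python3 -c "
from workcell import ticket
print(ticket.close_job())"
```

```text
the job is handed in; nothing more can be done
None
```

I swept all three washers through the gate into the slot and handed in the job at about 14.5 s; the hand-in returned no verdict. The nut stayed on the deck, the vials, bottle and timer were never approached, and the third washer leans on the step with its origin about 3–6 mm (estimated from depth) under the 37 mm limit.

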